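# Size an unmarked drill bit in the drill gauge

## Task

The drill bit standing nearest the robot has lost its size mark. Lift it out of its wooden block and step it down through the holes of the drill gauge, always lowering and pushing gently and never forcing it, until you have felt the next smaller hole refuse it; then leave it standing in the smallest hole that it passes through cleanly, right down with its point on the gauge's foot, and let go. Leave the other bits and things on the bench alone.

Things in the scene. Friction and masses are not known exactly. Their poses are not given: they have to be found in the camera images.
- gauge: Aluminium drill gauge, fixed and unyielding: plate 56 x 212 x 10 mm, top 70 mm above the bench, on end cheeks and a foot 10 mm thick. Five round holes through the plate in a row along y, the smallest at -y, each next 3.2 mm larger. A refused bit still sinks 3 to 9 mm (its point) before it stops; press with 2 to 10 N, over 40 N counts as forcing. Origin: centre of the underside; y along the row, z up.
- hole1 (a point): Centre of the mouth of gauge hole 1 (smallest), 13.7 mm across, -76 mm along the gauge's y, level with the plate's top (70 mm above the bench, 60 mm above the gauge's foot); z up. Frame turns with the gauge.
- hole2 (a point): Centre of the mouth of gauge hole 2 (counting from the smallest), 16.9 mm across, -42 mm along the gauge's y, level with the plate's top (70 mm above the bench, 60 mm above the gauge's foot); z up. Frame turns with the gauge.
- hole3 (a point): Centre of the mouth of gauge hole 3 (counting from the smallest), 20.0 mm across, -4 mm along the gauge's y, level with the plate's top (70 mm above the bench, 60 mm above the gauge's foot); z up. Frame turns with the gauge.
- hole4 (a point): Centre of the mouth of gauge hole 4 (counting from the smallest), 23.2 mm across, 36 mm along the gauge's y, level with the plate's top (70 mm above the bench, 60 mm above the gauge's foot); z up. Frame turns with the gauge.
- hole5 (a point): Centre of the mouth of gauge hole 5 (largest), 26.4 mm across, 78 mm along the gauge's y, level with the plate's top (70 mm above the bench, 60 mm above the gauge's foot); z up. Frame turns with the gauge.
- bit_a: Loose steel drill bit, 152 mm long, 0.17-0.34 kg, standing point down in its block. Top 57 mm: shank, 12.7 mm across on every bit; below: fluted body with a 5-8 mm conical point, thickness unknown (16 to 25.4 mm in 3.2 mm steps, differs from bit to bit). Origin: the tip; z up the bit (shank z = 95 to 152 mm). The bit to size is the one nearest the robot (x < 0.53 m); the other three stay put.
- bit_b: Loose steel drill bit, 152 mm long, 0.17-0.34 kg, standing point down in its block. Top 57 mm: shank, 12.7 mm across on every bit; below: fluted body with a 5-8 mm conical point, thickness unknown (16 to 25.4 mm in 3.2 mm steps, differs from bit to bit). Origin: the tip; z up the bit (shank z = 95 to 152 mm). The bit to size is the one nearest the robot (x < 0.53 m); the other three stay put.
- bit_c: Loose steel drill bit, 152 mm long, 0.17-0.34 kg, standing point down in its block. Top 57 mm: shank, 12.7 mm across on every bit; below: fluted body with a 5-8 mm conical point, thickness unknown (16 to 25.4 mm in 3.2 mm steps, differs from bit to bit). Origin: the tip; z up the bit (shank z = 95 to 152 mm). The bit to size is the one nearest the robot (x < 0.53 m); the other three stay put.
- bit_d: Loose steel drill bit, 152 mm long, 0.17-0.34 kg, standing point down in its block. Top 57 mm: shank, 12.7 mm across on every bit; below: fluted body with a 5-8 mm conical point, thickness unknown (16 to 25.4 mm in 3.2 mm steps, differs from bit to bit). Origin: the tip; z up the bit (shank z = 95 to 152 mm). The bit to size is the one nearest the robot (x < 0.53 m); the other three stay put.
- block_a: Fixed offcut of framing lumber, 89 x 92 mm and 38 mm high, with one hole 32 mm deep in the middle of its top, 1 mm wider than bit_a, which stands in it with its tip 6 mm above the bench. Origin: centre of its underside, z up.
- block_b: Fixed offcut of framing lumber, 89 x 92 mm and 38 mm high, with one hole 32 mm deep in the middle of its top, 1 mm wider than bit_b, which stands in it with its tip 6 mm above the bench. Origin: centre of its underside, z up.
- block_c: Fixed offcut of framing lumber, 89 x 92 mm and 38 mm high, with one hole 32 mm deep in the middle of its top, 1 mm wider than bit_c, which stands in it with its tip 6 mm above the bench. Origin: centre of its underside, z up.
- block_d: Fixed offcut of framing lumber, 89 x 92 mm and 38 mm high, with one hole 32 mm deep in the middle of its top, 1 mm wider than bit_d, which stands in it with its tip 6 mm above the bench. Origin: centre of its underside, z up.
- beaker: Bystander: clear plastic beaker, 84 mm across, 120 mm high; origin at the centre of its underside.
- hammer: Bystander: claw hammer lying flat; origin under its middle.
- square: Bystander: combination square lying flat, 300 mm blade; origin underneath, near its head.
- tape: Bystander: tape measure, 68 x 36 x 62 mm; origin at the centre of its underside.
- pencil: Bystander: flat carpenter's pencil, 170 mm long, lying; origin under its middle.
- chuck_key: Bystander: T-handled chuck key lying flat, 90 mm wide; origin under its T bar.
Things that resemble listed ones, but are neither listed nor needed, are in the scene too. What is shaped like the bit_b but red is not meant.

How it is judged:
On the way, in this order (a step that is already met when the one before it is completed fails the run):
1. the bit nearest the robot is lifted out of its block (((z of bit_a in the frame of block_a above 0.045 m and world x of each of bit_b, bit_c, bit_d above 0.53 m and distance of each of bit_b, bit_c, bit_d from where it was at the start of the episode below 0.012 m) or (z of bit_b in the frame of block_b above 0.045 m and world x of each of bit_a, bit_c, bit_d above 0.53 m and distance of each of bit_a, bit_c, bit_d from where it was at the start of the episode below 0.012 m) or (z of bit_c in the frame of block_c above 0.045 m and world x of each of bit_a, bit_b, bit_d above 0.53 m and distance of each of bit_a, bit_b, bit_d from where it was at the start of the episode below 0.012 m) or (z of bit_d in the frame of block_d above 0.045 m and world x of each of bit_a, bit_b, bit_c above 0.53 m and distance of each of bit_a, bit_b, bit_c from where it was at the start of the episode below 0.012 m))), for 0.1 s.
2. its point is tried in the hole one size too small (tip within 5 mm of that hole's centre, pressed on the gauge with more than 1.5 N) and is refused (((contact force between bit_a and gauge above 1.5 N and horizontal distance between bit_a and hole1 below 0.005 m and z of bit_a in the frame of hole1 below 0.001 m and angle between bit_a's own z axis and vertical below 0.2 rad and world x of each of bit_b, bit_c, bit_d above 0.53 m and distance of each of bit_b, bit_c, bit_d from where it was at the start of the episode below 0.012 m) or (contact force between bit_b and gauge above 1.5 N and horizontal distance between bit_b and hole2 below 0.005 m and z of bit_b in the frame of hole2 below 0.001 m and angle between bit_b's own z axis and vertical below 0.2 rad and world x of each of bit_a, bit_c, bit_d above 0.53 m and distance of each of bit_a, bit_c, bit_d from where it was at the start of the episode below 0.012 m) or (contact force between bit_c and gauge above 1.5 N and horizontal distance between bit_c and hole3 below 0.005 m and z of bit_c in the frame of hole3 below 0.001 m and angle between bit_c's own z axis and vertical below 0.2 rad and world x of each of bit_a, bit_b, bit_d above 0.53 m and distance of each of bit_a, bit_b, bit_d from where it was at the start of the episode below 0.012 m) or (contact force between bit_d and gauge above 1.5 N and horizontal distance between bit_d and hole4 below 0.005 m and z of bit_d in the frame of hole4 below 0.001 m and angle between bit_d's own z axis and vertical below 0.2 rad and world x of each of bit_a, bit_b, bit_c above 0.53 m and distance of each of bit_a, bit_b, bit_c from where it was at the start of the episode below 0.012 m))), for 0.1 s.
3. it stands in the smallest hole that it passes, point on the foot (((horizontal distance between bit_a and hole2 below 0.006 m and z of bit_a in the frame of hole2 below -0.056 m and angle between bit_a's own z axis and vertical below 0.09 rad and linear speed of bit_a below 0.02 m/s and contact force between bit_a and the fingers below 0.1 N and world x of each of bit_b, bit_c, bit_d above 0.53 m and distance of each of bit_b, bit_c, bit_d from where it was at the start of the episode below 0.012 m) or (horizontal distance between bit_b and hole3 below 0.006 m and z of bit_b in the frame of hole3 below -0.056 m and angle between bit_b's own z axis and vertical below 0.09 rad and linear speed of bit_b below 0.02 m/s and contact force between bit_b and the fingers below 0.1 N and world x of each of bit_a, bit_c, bit_d above 0.53 m and distance of each of bit_a, bit_c, bit_d from where it was at the start of the episode below 0.012 m) or (horizontal distance between bit_c and hole4 below 0.006 m and z of bit_c in the frame of hole4 below -0.056 m and angle between bit_c's own z axis and vertical below 0.09 rad and linear speed of bit_c below 0.02 m/s and contact force between bit_c and the fingers below 0.1 N and world x of each of bit_a, bit_b, bit_d above 0.53 m and distance of each of bit_a, bit_b, bit_d from where it was at the start of the episode below 0.012 m) or (horizontal distance between bit_d and hole5 below 0.006 m and z of bit_d in the frame of hole5 below -0.056 m and angle between bit_d's own z axis and vertical below 0.09 rad and linear speed of bit_d below 0.02 m/s and contact force between bit_d and the fingers below 0.1 N and world x of each of bit_a, bit_b, bit_c above 0.53 m and distance of each of bit_a, bit_b, bit_c from where it was at the start of the episode below 0.012 m))), for 0.2 s.
At the end, for the whole second after the job is handed in: The bit that stood nearest the robot stands released and at rest in the smallest gauge hole that it passes: tip within 6 mm of that hole's axis and at least 56 mm below the plate's top (on the foot), tilted less than 0.09 rad; the other three bits are within 12 mm of where they began (((horizontal distance between bit_a and hole2 below 0.006 m and z of bit_a in the frame of hole2 below -0.056 m and angle between bit_a's own z axis and vertical below 0.09 rad and linear speed of bit_a below 0.02 m/s and contact force between bit_a and the fingers below 0.1 N and world x of each of bit_b, bit_c, bit_d above 0.53 m and distance of each of bit_b, bit_c, bit_d from where it was at the start of the episode below 0.012 m) or (horizontal distance between bit_b and hole3 below 0.006 m and z of bit_b in the frame of hole3 below -0.056 m and angle between bit_b's own z axis and vertical below 0.09 rad and linear speed of bit_b below 0.02 m/s and contact force between bit_b and the fingers below 0.1 N and world x of each of bit_a, bit_c, bit_d above 0.53 m and distance of each of bit_a, bit_c, bit_d from where it was at the start of the episode below 0.012 m) or (horizontal distance between bit_c and hole4 below 0.006 m and z of bit_c in the frame of hole4 below -0.056 m and angle between bit_c's own z axis and vertical below 0.09 rad and linear speed of bit_c below 0.02 m/s and contact force between bit_c and the fingers below 0.1 N and world x of each of bit_a, bit_b, bit_d above 0.53 m and distance of each of bit_a, bit_b, bit_d from where it was at the start of the episode below 0.012 m) or (horizontal distance between bit_d and hole5 below 0.006 m and z of bit_d in the frame of hole5 below -0.056 m and angle between bit_d's own z axis and vertical below 0.09 rad and linear speed of bit_d below 0.02 m/s and contact force between bit_d and the fingers below 0.1 N and world x of each of bit_a, bit_b, bit_c above 0.53 m and distance of each of bit_a, bit_b, bit_c from where it was at the start of the episode below 0.012 m))); the robot touches nothing.
It fails at once if a bit is forced or dropped: the contact force between it and the gauge exceeds 40 N (contact force between any of bit_a, bit_b, bit_c, bit_d and gauge above 40 N).
It fails at once if a bystander is pushed more than 30 mm (distance of any of beaker, hammer, square, tape, pencil, chuck_key from where it was at the start of the episode above 0.03 m).
It also fails if it takes over 72 s, if anything falls off the work surface, if the arm or the gripper's body presses on something with over 40 N, if the wrist force passes 120 N, or if a joint passes its speed limit or range.

## Robot

A 7-joint arm with a two-finger parallel gripper is mounted at the origin on the work surface. World frame = base frame: x ahead of the robot, y to its left, z up, the work surface at z = 0. Lengths are in m, angles in rad, forces in N, time in s.
With the tool pointing down it reaches from about 0.425 to 0.875 m from the base axis. Payload 9.9 kg.
Tool frame: the origin (TCP) lies between the finger pads; the fingertips stand 17 mm ahead of it and the grasp point (between the pads) lies 2 mm behind it; z points along the fingers, x is the direction in which the jaws open and shut, and the axes are right-handed (so a half turn about z gives the same grasp; the last joint's range is limited). The gripper opens to 85 mm and grips with 20 to 120 N. Pads are 22 mm wide; open, the fingers measure 114 mm over their backs; the gripper's body (76 mm by 85 mm) begins 54 mm behind the grasp point. The pads swing forward as they close: fully open they stand 13 mm farther back than shut.
Start: joints at [-0.084, 0.576, 0.025, 1.437, -0.015, 1.129, -0.057], TCP at [0.675, 0, 0.248] pointing down, gripper open.
Joint ranges: [-2.76, 2.76], [-0.34, 2.15], [-1.52, 1.57], [0.19, 2.46], [-1.09, 4.23], [0.17, 1.99], [-2.82, 2.82]. Speed limits (rad/s): [2.22, 2.22, 3.01, 3.01, 3.14, 3.14, 3.14].

## Interface

Orientations are given as a rotation vector (axis times angle).
In Python, from station import readout, vision, ctrl gives the robot as it stands.
- The arm moves only by the tool step_arm, never from a script. Its argument "moves" is a list that holds one entry, the list of rows, each a list of 6 numbers: the shift along the tool's x, y, z in mm, then the turn, a rotation vector about the tool's x, y, z in rad. In form: [[[x, y, z, wx, wy, wz], ...]]. A call has 1 to 20 rows; each row shifts and turns the commanded pose from where the row before left it, along the tool's axes as they then stand; what a row does not reach is not made up. A row lasts 1/12 s, in which the tool goes at most 41.7 mm and 7.16 degrees, less where a joint would pass 70% of its speed; a pose out of reach is approached as far as the arm can. A call is refused whole if a number of a shift passes 41.7 or a number of a turn 0.125, either way. A call with a gripper value outside its range is refused whole. "gripper" is the gripper command: -1 is shut, 1 is fully open, values between are in proportion, set as the call begins (left out, the last holds). The fingers move at their own pace and stop on an object; the grip force is fixed at half the most. Time passes only in rows, so rows that do not move let the fingers close. It gives the time, the measured TCP pose, the force and the opening at its end, in the units of the state.
- readout.state(): the state, without advancing time (a new reading comes with each control period).
- vision.capture(name): name is "scene" or "side" or "wrist"; returns a dict with "image" (384x512x3 uint8, red, green, blue), "fx", "fy", "cx", "cy" (pixels), "origin" and "rotation" of the camera in the world. Camera axes: x right, y up, looking along -z (the intrinsics and any distortion apply to the point x, -y, -z); pixel columns grow to the right and rows downward; lengths in m; the calibration is good to about 2 mm. The wrist camera is an equidistant fisheye: a pixel r from the principal point sees the ray r / f radians off the axis. A picture is of the moment at which its call begins. There is no depth.
- ctrl.close_job(): hands the job in, once; it reports no verdict.
Trained networks look in a picture, given as the dict that the camera call returned (one of the last four; its "shot" number tells which), for a name from the list of things; names that differ only in an ending like _2 or _b are one class to them, and where a whole thing is asked for, a point or a joint stands for the part that bears it (a point fixed in the world has none). Each returns a list of dicts, best first, with "confidence" (0 to 1); they miss things now and then, are a little off and sometimes report something else, mostly with a low value. They report only what shows in the picture. A call takes as long as a camera call. They do not tell look-alikes from the thing itself.
- vision.boxes_of(name, picture): "box" ([left, top, right, bottom] in pixels, round what is visible of it).
- vision.regions_of(name, picture): "pixels" (384x512 bool, what is visible of it) and "box" ([left, top, right, bottom] in pixels, round what is visible of it).
The state is a dict: "time_s": time; "q": joint angles; "qvel": joint speeds; "joint_torque": joint torques, N m; "tcp_pos": TCP position; "eef_rot": TCP orientation; "wrist_force": force on the tool from outside, world axes, zero at the start; "torque": the same for the moment, N m; "finger_gap": finger opening in m.
Only numpy, scipy, OpenCV 4.12 (cv2) and the standard library are available. Lean on these libraries where they do the work, as an engineer would, in place of code of your own. Each camera call takes 0.05 s, during which the arm holds its last target.

## Working session

There is one attempt and no reset: what is moved stays moved. The work goes in short steps, Python scripts to look and compute and a tool call to move; the robot and the scene stay as the last step left them, time stands still between calls to the robot, and variables do not carry over. Pictures are saved under pics/ and viewed, and the job is handed in when it is done.

Besides the shell and the picture viewer there is one more tool, called after "Emit:" as name(argument=value, ...), one argument or row to a line, values as JSON. step_arm: Moves the arm, as the interface text tells. Its arguments: {"type":"object","properties":{"moves":{"type":"array"},"gripper":{"type":"number"}},"required":["moves"]}

```bash
ls; mkdir -p pics
python3 - <<'E'
from station import readout, vision, ctrl
import cv2,pickle
s=readout.state();print(s)
caps={}
for n in ["scene","side","wrist"]:
    c=vision.capture(n);caps[n]=c
    cv2.imwrite(f"pics/{n}0.png",c["image"][:,:,::-1])
    print(n,{k:v for k,v in c.items() if k!="image"})
pickle.dump(caps,open("caps0.pkl","wb"))
for n in caps:
    for o in ["gauge","bit_a","block_a"]:
        print(n,o,[( [round(float(x)) for x in b["box"]],round(b["confidence"],2)) for b in vision.boxes_of(o,caps[n])])
E
```

```text
pics
{'time_s': 0.0, 'q': array([-0.08381606,  0.57654224,  0.02482043,  1.43793372, -0.01499338,
        1.12900702, -0.0564946 ]), 'qvel': array([ 0.00076309,  0.00062357, -0.00076032, -0.00145652, -0.00022221,
       -0.00129547, -0.00034085]), 'joint_torque': array([ 1.10782021e-03, -7.65753937e+01,  2.25157209e+00, -2.85965914e+01,
        1.54639565e-02,  1.25475466e-02,  7.09064329e-05]), 'tcp_pos': array([6.74558592e-01, 2.83770682e-05, 2.47426230e-01]), 'eef_rot': array([ 3.14150853e+00,  1.22345673e-04, -2.67672345e-03]), 'wrist_force': array([-0.09487232, -0.07425142,  0.16104801]), 'torque': array([-0.0142496 ,  0.01217339, -0.03391947]), 'finger_gap': 0.08550921637602499}
scene {'fx': 412.51926575382686, 'fy': 412.51926575382686, 'cx': 260.20169427728416, 'cy': 191.02948058215924, 'origin': array([ 0.99647559, -0.7557106 ,  0.81806198]), 'rotation': array([0.8522769 , 0.20812136, 0.47665367]), 'shot': 1}
side {'fx': 485.4112056259621, 'fy': 485.4112056259621, 'cx': 248.23281366959475, 'cy': 192.60271878295092, 'origin': array([0.04334482, 0.95580694, 1.19504357]), 'rotat
[... 574 characters left out ...]
9), ([320, 150, 354, 176], 0.8), ([304, 130, 331, 152], 0.65), ([324, 181, 358, 191], 0.52)]
side gauge [([265, 146, 319, 205], 0.77)]
side bit_a [([188, 315, 201, 347], 0.77), ([170, 186, 180, 220], 0.67), ([128, 265, 136, 296], 0.67), ([246, 219, 260, 253], 0.56), ([168, 274, 179, 300], 0.51), ([187, 248, 197, 282], 0.45), ([158, 227, 165, 254], 0.44), ([156, 286, 194, 323], 0.28)]
side block_a [([156, 282, 195, 324], 0.97), ([162, 201, 191, 232], 0.93), ([234, 236, 265, 268], 0.89), ([211, 136, 261, 192], 0.73), ([149, 240, 186, 272], 0.66)]
wrist gauge [([120, 207, 185, 329], 0.61)]
wrist bit_a [([36, 0, 109, 40], 0.57)]
wrist block_a [([58, 0, 154, 85], 0.74), ([279, 2, 382, 73], 0.64)]
```

Run:
```python
import pickle,cv2
c=pickle.load(open("caps0.pkl","rb"))
cv2.imwrite("pics/scene0z.png",cv2.resize(c["scene"]["image"][60:360,100:500,::-1],(800,600),interpolation=3))
cv2.imwrite("pics/side0z.png",cv2.resize(c["side"]["image"][80:380,60:460,::-1],(800,600),interpolation=3))
```

```text
(no output)
```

View pics/scene0z.png

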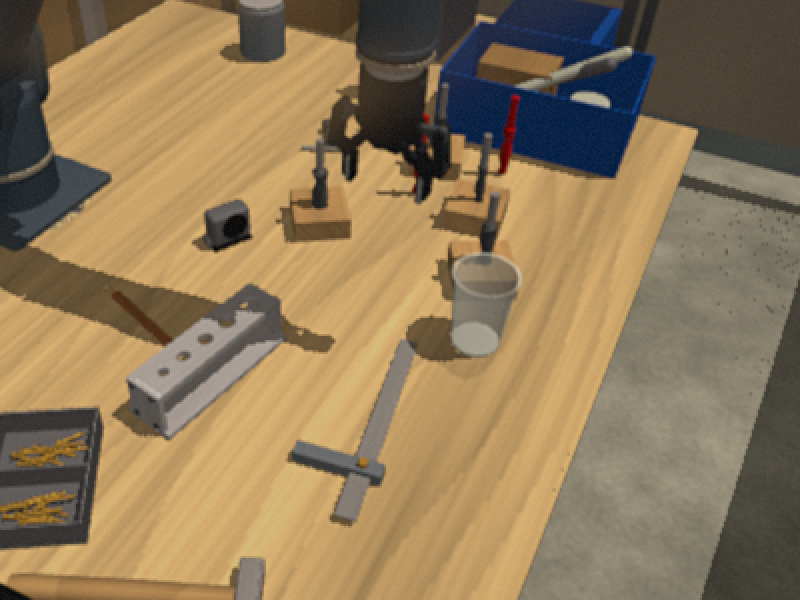

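View pics/side0z.png

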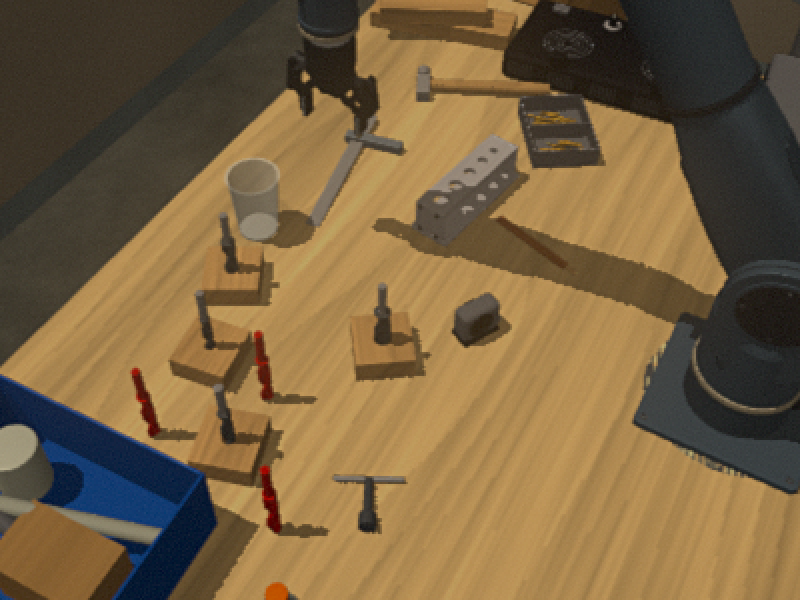

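View pics/wrist0.png

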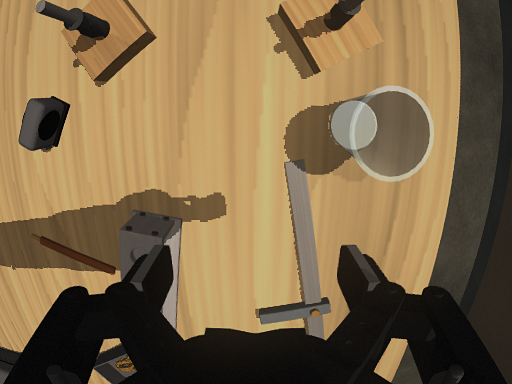

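The target candidate is the steel bit in its own block at scene px (262,150) and side px (253,236). The other three stand farther off, at side px (173,203), (162,240) and (173,287). The red ones, at side px (128–136,265–296), (187–197,248–282) and (188–201,315–347), are look-alikes. I'll measure this one and confirm it in a crop.

```bash
cat > h.py <<'E'
import numpy as np,cv2,pickle
from scipy.spatial.transform import Rotation as R
from scipy.optimize import least_squares
def proj(c,P,fish=False):
    P=np.atleast_2d(P); d=(P-c["origin"])@R.from_rotvec(c["rotation"]).as_matrix()
    x,y,z=d[:,0],-d[:,1],-d[:,2]
    if fish:
        r=np.hypot(x,y); t=np.arctan2(r,z); s=np.where(r>1e-12,t/np.maximum(r,1e-12),1/z)
        return np.c_[c["cx"]+c["fx"]*x*s,c["cy"]+c["fy"]*y*s]
    return np.c_[c["cx"]+c["fx"]*x/z,c["cy"]+c["fy"]*y/z]
def ray(c,uv,fish=False):
    u=(uv[0]-c["cx"])/c["fx"];v=(uv[1]-c["cy"])/c["fy"]
    if fish:
        r=np.hypot(u,v);k=np.sin(r)/r if r>0 else 1;d=np.array([u*k,-v*k,-np.cos(r)])
    else: d=np.array([u,-v,-1.0])
    d=R.from_rotvec(c["rotation"]).apply(d);return d/np.linalg.norm(d)
def atz(c,uv,z,fish=False):
    d=ray(c,uv,fish);return c["origin"]+d*(z-c["origin"][2])/d[2]
def tri(obs):
    A=np.zeros((3,3));b=np.zeros(3)
    for c,uv,f in obs:
        d=ray(c,uv,f);M=np.eye(3)-np.outer(d,d);A+=M;b+=M@c["origin"]
    return np.linalg.solve(A,b)
E
python3 - <<'E'
from h import *
C=pickle.load(open("caps0.pkl","rb"))
S,D,W=C["scene"],C["side"],C["wrist"]
for uv in [(253,236-16),(173,187),(162,228),(172,274)]: print("side z.158",uv,atz(D,uv,.158))
print(atz(S,(261,134),.158), tri([(S,(260.5,133),0),(D,(250.5,220.5),0)]))
def crop(c,x0,y0,x1,y1,n):
    cv2.imwrite(n,cv2.resize(c["image"][y0:y1,x0:x1,::-1],None,fx=8,fy=8,interpolation=cv2.INTER_CUBIC))
crop(S,235,125,285,185,"pics/sb.png");crop(D,225,210,275,275,"pics/db.png")
crop(S,155,195,250,269,"pics/sg.png");crop(D,260,140,325,206,"pics/dg.png")
E
```

```text
side z.158 (253, 220) [0.48341066 0.17309434 0.158     ]
side z.158 (173, 187) [0.7573288  0.17858059 0.158     ]
side z.158 (162, 228) [0.68861936 0.32436598 0.158     ]
side z.158 (172, 274) [0.57334994 0.43501384 0.158     ]
[0.50250486 0.16073428 0.158     ] [0.49250029 0.17367398 0.15123888]
```

View pics/sb.png

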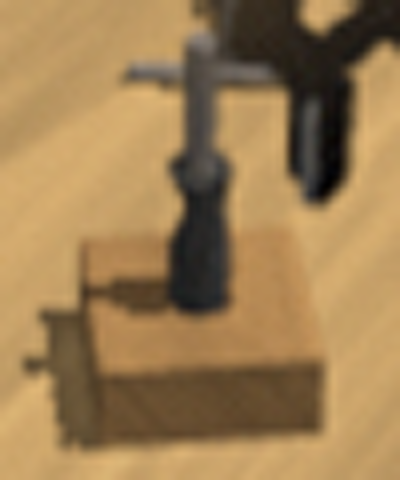

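View pics/db.png

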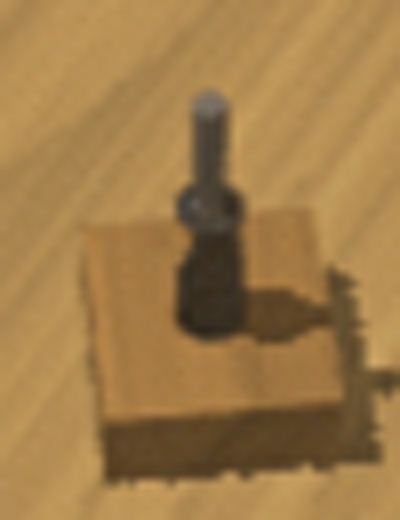

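View pics/sg.png

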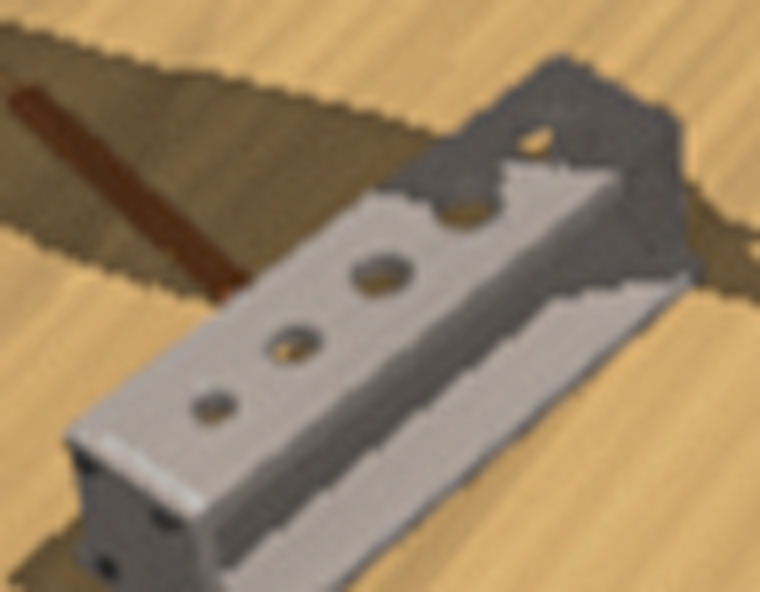

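View pics/dg.png

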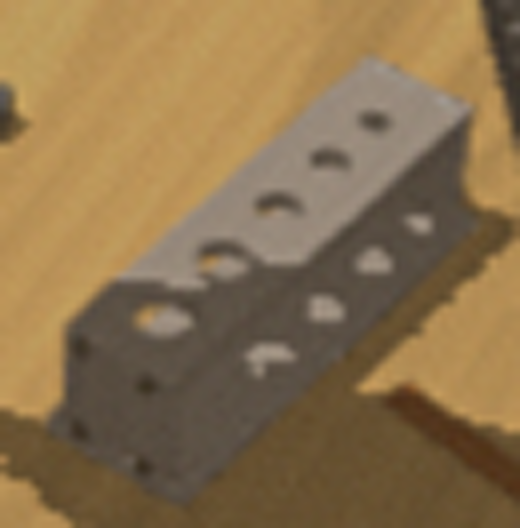

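Run:
```python
from h import *
C=pickle.load(open("caps0.pkl","rb"))
S,D,W=C["scene"],C["side"],C["wrist"]
k=.44
st=(260-k,130.4-k);dt=(251.2-k,222.5-k)
print("bit",tri([(S,st,0),(D,dt,0)]),atz(S,st,.158),atz(D,dt,.158))
# block entry of the bit at z=.038 (bottom of visible)
s=np.array([(181.75,245.75),(191.75,238),(202.6,229.25),(213.5,221),(222.3,213)])-k
d=np.array([(306.75,155.1),(301.25,159.9),(294.75,165.75),(287.75,172.4),(280.4,180)])-k
ys=np.array([-76,-42,-4,36,78])/1e3
for i in range(5): print(tri([(S,s[i],0),(D,d[i],0)]),atz(S,s[i],.07),atz(D,d[i],.07))
def f(p,us=True,ud=True):
    P=np.c_[p[0]-ys*np.sin(p[2]),p[1]+ys*np.cos(p[2]),0*ys+.07]
    r=[]
    if us:r.append((proj(S,P)-s)[:4])
    if ud:r.append(proj(D,P)-d)
    return np.vstack(r).ravel()
for a in [(1,1),(1,0),(0,1)]:
    q=least_squares(f,[.55,-.1,0],args=a,loss='soft_l1');print(a,q.x,q.cost)
# check TCP visible position consistent? project wrist points
print(proj(S,[[.675,0,.248]]),proj(D,[[.675,0,.248]]))
```

```text
bit [0.48615013 0.18128887 0.15579739] [0.48795544 0.17823501 0.158     ] [0.48510175 0.18287097 0.158     ]
[ 0.50850487 -0.24939613  0.06846434] [ 0.50949727 -0.25043621  0.07      ] [ 0.50787648 -0.24774783  0.07      ]
[ 0.51434392 -0.21684873  0.0687374 ] [ 0.51530817 -0.21769621  0.07      ] [ 0.51369376 -0.21564412  0.07      ]
[ 0.52048936 -0.17883519  0.06890671] [ 0.52118728 -0.1796757   0.07      ] [ 0.5200234  -0.17773593  0.07      ]
[ 0.52693672 -0.13908834  0.06732443] [ 0.52848624 -0.14133957  0.07      ] [ 0.5258963  -0.13640791  0.07      ]
[ 0.53078077 -0.09862761  0.06422946] [ 0.53182297 -0.10480852  0.07      ] [ 0.53054365 -0.09161642  0.07      ]
(1, 1) [ 0.52112602 -0.17480243 -0.15776657] 1.4963358238468234
(1, 0) [ 0.52218409 -0.17604192 -0.16713352] 0.05933052598509958
(0, 1) [ 0.51989253 -0.17225274 -0.15392226] 0.43455626103496425
[[292.13497294 152.75502098]] [[226.38812936 139.49557234]]
```

Emit:
step_arm(
  moves=[
    [[-23.6, -22.6, 0, 0, 0, 0], [-23.6, -22.6, 0, 0, 0, 0], [-23.6, -22.6, 0, 0, 0, 0], [-23.6, -22.6, 0, 0, 0, 0], [-23.6, -22.6, 0, 0, 0, 0], [-23.6, -22.6, 0, 0, 0, 0], [-23.6, -22.6, 0, 0, 0, 0], [-23.6, -22.6, 0, 0, 0, 0], [0, 0, 0, 0, 0, 0], [0, 0, 0, 0, 0, 0]],
  ],
  gripper=1,
)

```text
time_s: 1.43
tcp_pos: [0.4852, 0.1824, 0.2487]
eef_rot: [-3.141, -0.006, -0.001]
wrist_force: [0.5, -1.1, 1.4]
finger_gap: 0.0854
```

Run:
```python
from station import readout, vision
from h import *
s=readout.state();print(s["tcp_pos"],s["eef_rot"],s["time_s"])
c=vision.capture("wrist");pickle.dump((c,s),open("w1.pkl","wb"))
cv2.imwrite("pics/w1.png",cv2.resize(c["image"][:,:,::-1],(768,576),interpolation=3))
print(proj(c,[[.486,.181,.158],[.486,.181,.038]],True),c["origin"],c["rotation"])
for b in vision.regions_of("bit_a",c): print(b["box"],b["confidence"])
```

```text
[0.48521289 0.18235773 0.24873648] [-3.14095067e+00 -5.80187131e-03 -5.77671036e-04] 1.4333
[[255.51357874 207.06976146]
 [255.28824545 172.77656399]] [0.48510896 0.256937   0.37456797] [-0.29637577 -0.00049572  0.00481931]
[450.2, 169.4, 510.7, 211.3] 0.95
[335.1, 13.3, 391.8, 54.7] 0.63
[421.3, 52.6, 499.8, 76.6] 0.56
```

View pics/w1.png

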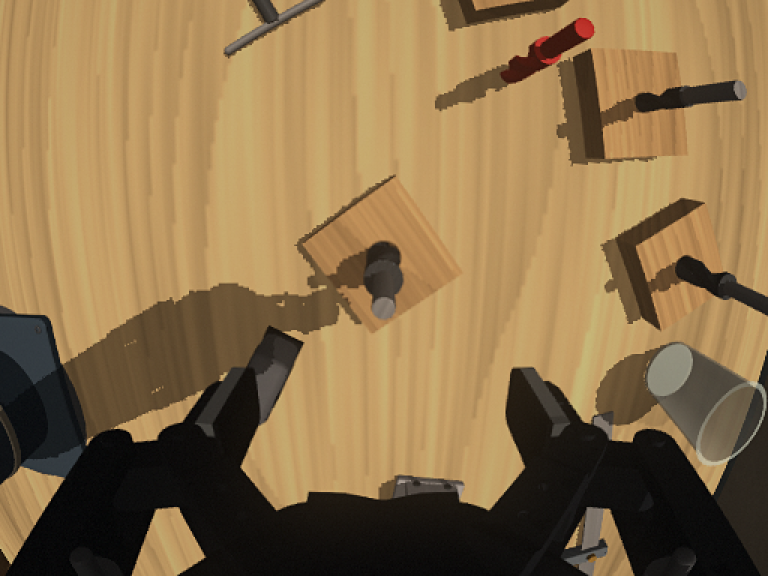

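Run:
```python
from h import *
c,s=pickle.load(open("w1.pkl","rb"))
cv2.imwrite("pics/w1z.png",cv2.resize(c["image"][150:235,210:300,::-1],None,fx=7,fy=7,interpolation=3))
print(atz(c,(255.3,205.3),.158,True),atz(c,(255,165),.038,True))
C=pickle.load(open("caps0.pkl","rb"))
print(tri([(c,(255.3,205.3),True),(C["scene"],(259.56,129.96),0),(C["side"],(250.8,222.1),0)]))
```

```text
[0.48582741 0.18244379 0.158     ] [0.48561979 0.19019737 0.038     ]
[0.48594556 0.18150763 0.15570607]
```

View pics/w1z.png

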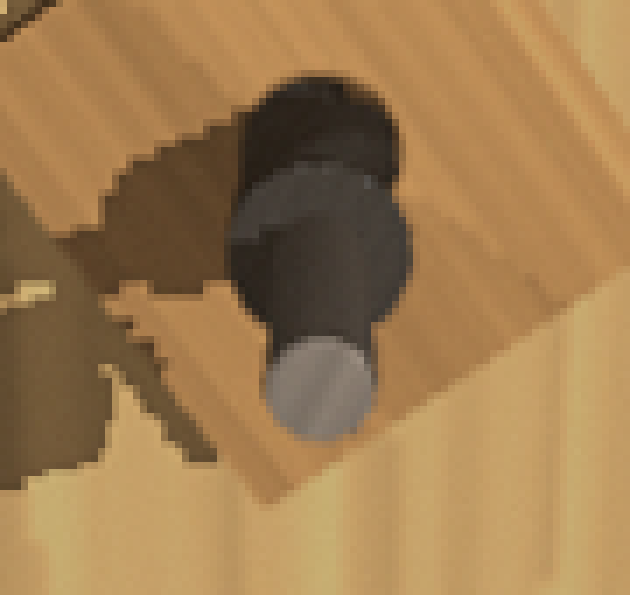

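The bit's top disc sits at wrist px (255,205), giving (0.486, 0.182), directly under the TCP. Its body looks about 25 mm wide. I'll go down and grasp the shank.

Emit:
step_arm(
  moves=[
    [[0.6, 0, 22, 0, 0, 0], [0, 0, 24, 0, 0, 0], [0, 0, 24, 0, 0, 0], [0, 0, 22, 0, 0, 0], [0, 0, 16, 0, 0, 0], [0, 0, 8, 0, 0, 0], [0, 0, 0, 0, 0, 0], [0, 0, 0, 0, 0, 0]],
  ],
)

```text
time_s: 2.2
tcp_pos: [0.4875, 0.1802, 0.1324]
eef_rot: [3.141, -0.002, -0.0]
wrist_force: [0.0, -0.1, -0.4]
finger_gap: 0.0852
```

Run:
```python
from station import readout, vision
from h import *
s=readout.state();print(s["tcp_pos"],s["eef_rot"],s["wrist_force"])
c=vision.capture("wrist");pickle.dump((c,s),open("w2.pkl","wb"))
cv2.imwrite("pics/w2.png",cv2.resize(c["image"][:,:,::-1],(768,576),interpolation=3))
```

```text
[0.48745508 0.18016394 0.13242172] [ 3.14120149e+00 -2.01557308e-03 -1.68067320e-04] [ 0.01123324 -0.14366242 -0.40312973]
```

View pics/w2.png

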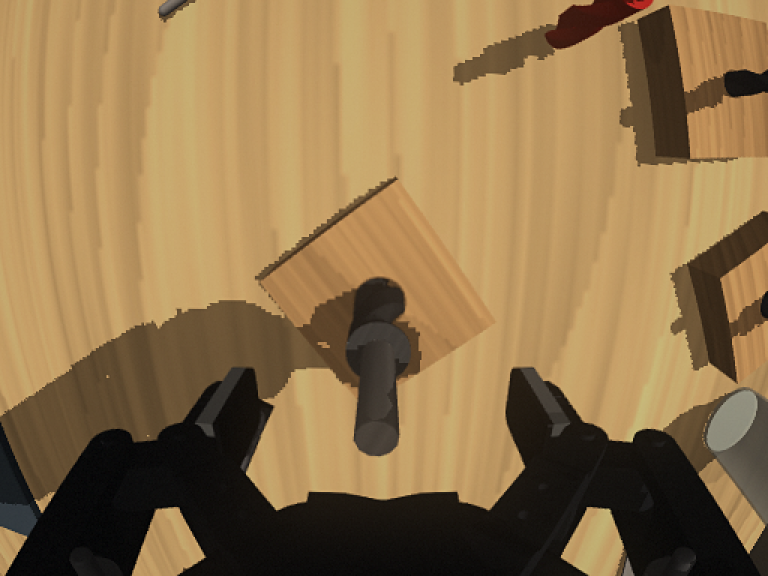

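Run:
```python
from h import *
c,s=pickle.load(open("w2.pkl","rb"))
print(c["origin"],atz(c,(250.7,291.8),.158,True))
```

```text
[0.48780483 0.25485916 0.25815906] [0.48606021 0.18285534 0.158     ]
```

Emit:
step_arm(
  moves=[
    [[-1.4, -2.5, 0, 0, 0, 0], [0, 0, 0, 0, 0, 0], [0, 0, 0, 0, 0, 0]],
  ],
)

```text
time_s: 2.5
tcp_pos: [0.4857, 0.1837, 0.1331]
eef_rot: [-3.141, -0.001, -0.002]
wrist_force: [-1.1, -0.0, 0.0]
finger_gap: 0.0855
```

Emit:
step_arm(
  moves=[
    [[0, 0, 0, 0, 0, 0], [0, 0, 0, 0, 0, 0], [0, 0, 0, 0, 0, 0], [0, 0, 0, 0, 0, 0], [0, 0, 0, 0, 0, 0], [0, 0, 0, 0, 0, 0], [0, 0, 0, 0, 0, 0], [0, 0, 0, 0, 0, 0], [0, 0, 0, 0, 0, 0], [0, 0, 0, 0, 0, 0]],
  ],
  gripper=-1,
)

```text
time_s: 3.33
tcp_pos: [0.4853, 0.1833, 0.1323]
eef_rot: [-3.142, -0.0, 0.0]
wrist_force: [-1.4, 0.4, 2.2]
finger_gap: 0.0109
```

Emit:
step_arm(
  moves=[
    [[0, 0, -4, 0, 0, 0], [0, 0, -8, 0, 0, 0], [0, 0, -10, 0, 0, 0], [0, 0, -14, 0, 0, 0], [0, 0, -20, 0, 0, 0], [0, 0, -20, 0, 0, 0], [0, 0, -20, 0, 0, 0], [0, 0, -20, 0, 0, 0], [0, 0, -4, 0, 0, 0], [0, 0, 0, 0, 0, 0], [0, 0, 0, 0, 0, 0]],
  ],
)

```text
time_s: 4.25
tcp_pos: [0.485, 0.1831, 0.2519]
eef_rot: [3.141, 0.0, -0.001]
wrist_force: [0.5, -0.2, -2.9]
finger_gap: 0.0113
```

Run:
```python
from station import readout, vision
from h import *
s=readout.state();print(s["tcp_pos"],s["eef_rot"],s["wrist_force"],s["torque"],s["finger_gap"])
for n in ["wrist","scene","side"]:
    c=vision.capture(n);pickle.dump((c,s),open(f"{n}3.pkl","wb"))
    im=c["image"][:,:,::-1]
    if n!="wrist": 
        p=proj(c,[s["tcp_pos"]-[0,0,.06]])[0].astype(int); im=im[max(0,p[1]-50):p[1]+50,max(0,p[0]-60):p[0]+60];print(n,p)
        im=cv2.resize(im,None,fx=6,fy=6,interpolation=3)
    else: im=cv2.resize(im,(768,576),interpolation=3)
    cv2.imwrite(f"pics/{n}3.png",im)
```

```text
[0.48499965 0.18308859 0.25192285] [ 3.14137388e+00  5.36632333e-05 -6.04540077e-04] [ 0.4844057  -0.21901185 -2.85703646] [-0.02471858  0.02718036 -0.05635938] 0.011278796519753165
scene [259 119]
side [250 214]
```

View pics/wrist3.png

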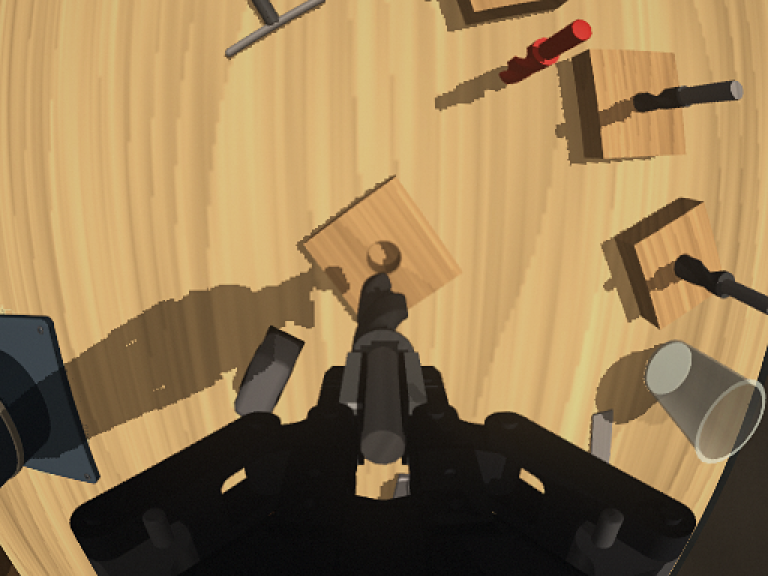

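View pics/side3.png

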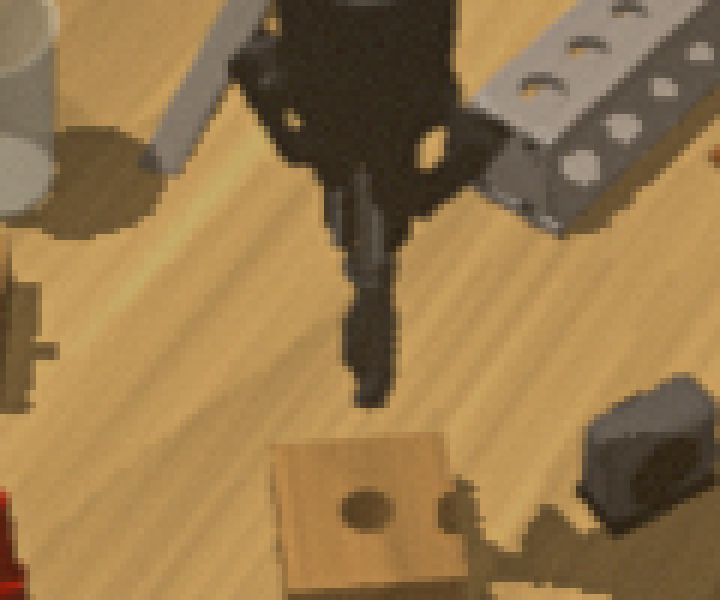

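View pics/scene3.png

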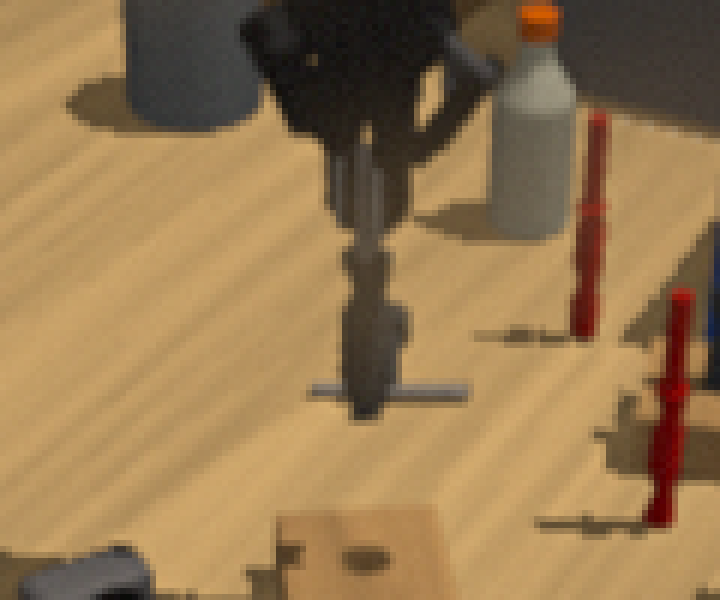

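The bit is out and hanging vertical; its tip shows at wrist px (251,188). The empty hole measures about 26 mm, which also suggests a body near 25 mm. Next I'll move over to the gauge and yaw the tool so its x runs along the row and the wrist camera can see the row.

Emit:
step_arm(
  moves=[
    [[5.4, 31.2, 0, 0, 0, 0], [5.4, 31.2, 0, 0, 0, 0], [5.4, 31.2, 0, 0, 0, 0], [5.4, 31.2, 0, 0, 0, 0], [5.4, 31.2, 0, 0, 0, 0], [5.4, 31.2, 0, 0, 0, 0], [5.4, 31.2, 0, 0, 0, 0], [5.4, 31.2, 0, 0, 0, 0], [5.4, 31.2, 0, 0, 0, 0], [0, 0, 0, 0, 0, 0]],
  ],
)

```text
time_s: 5.23
tcp_pos: [0.5337, -0.1052, 0.2513]
eef_rot: [3.137, -0.013, -0.002]
wrist_force: [0.3, -0.4, -4.0]
finger_gap: 0.011
```

Emit:
step_arm(
  moves=[
    [[0, 0, 0, 0, 0, -0.118], [0, 0, 0, 0, 0, -0.118], [0, 0, 0, 0, 0, -0.118], [0, 0, 0, 0, 0, -0.118], [0, 0, 0, 0, 0, -0.118], [0, 0, 0, 0, 0, -0.118], [0, 0, 0, 0, 0, -0.118], [0, 0, 0, 0, 0, -0.118], [0, 0, 0, 0, 0, -0.118], [0, 0, 0, 0, 0, -0.118], [0, 0, 0, 0, 0, -0.118], [0, 0, 0, 0, 0, -0.115], [0, 0, 0, 0, 0, 0], [0, 0, 0, 0, 0, 0]],
  ],
)

```text
time_s: 6.4
tcp_pos: [0.5336, -0.0975, 0.2515]
eef_rot: [-2.392, -2.034, 0.001]
wrist_force: [-0.2, -0.2, -3.0]
finger_gap: 0.0111
```

```bash
cat > look.py <<'E'
import sys
from station import readout, vision
from h import *
n=sys.argv[1]
s=readout.state();print(s["time_s"],s["tcp_pos"],s["eef_rot"],"F",s["wrist_force"],"T",s["torque"],s["finger_gap"])
c=vision.capture("wrist");pickle.dump((c,s),open(n+".pkl","wb"))
cv2.imwrite(f"pics/{n}.png",cv2.resize(c["image"][:,:,::-1],(768,576),interpolation=3))
print(c["origin"],c["rotation"],s["q"])
E
python3 look.py w4
```

```text
6.4 [ 0.53363778 -0.09752943  0.25149149] [-2.39248455e+00 -2.03407575e+00  1.24188327e-03] F [-0.15902978 -0.18239943 -3.01823503] T [-0.01675329 -0.02290656  0.05525131] 0.01109458201954892
[ 0.46027823 -0.08563636  0.37737036] [-0.24411072 -0.20844497  1.39929556] [ 0.28676084  0.38390652 -0.2724185   1.77694399  0.11966636  0.99835365
  1.37732789]
```

View pics/w4.png

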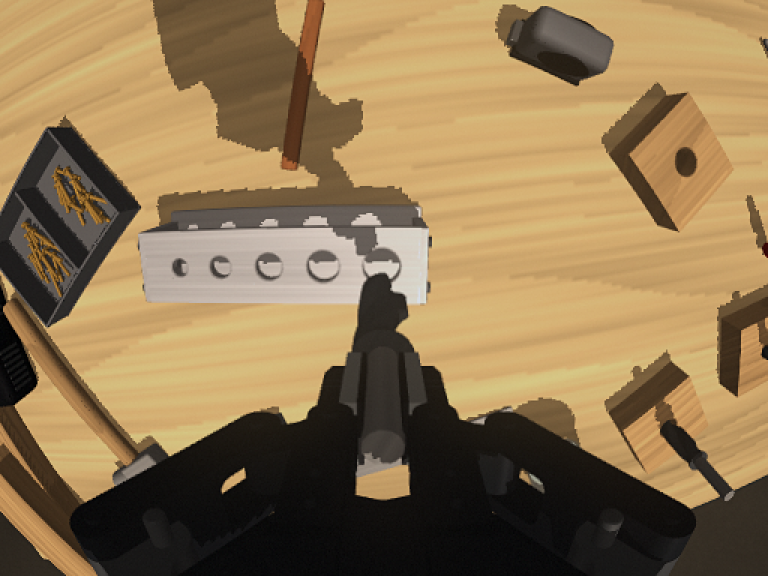

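Run:
```python
from h import *
c,s=pickle.load(open("w4.pkl","rb"))
im=c["image"]
cv2.imwrite("pics/w4z.png",cv2.resize(im[145:215,88:200,::-1],None,fx=7,fy=7,interpolation=3))
cv2.imwrite("pics/w4y.png",cv2.resize(im[140:225,195:295,::-1],None,fx=7,fy=7,interpolation=3))
```

```text
(no output)
```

View pics/w4z.png

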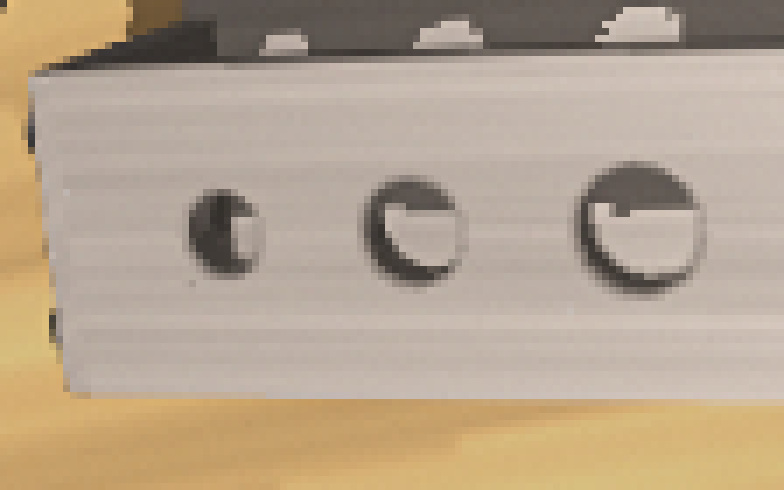

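View pics/w4y.png

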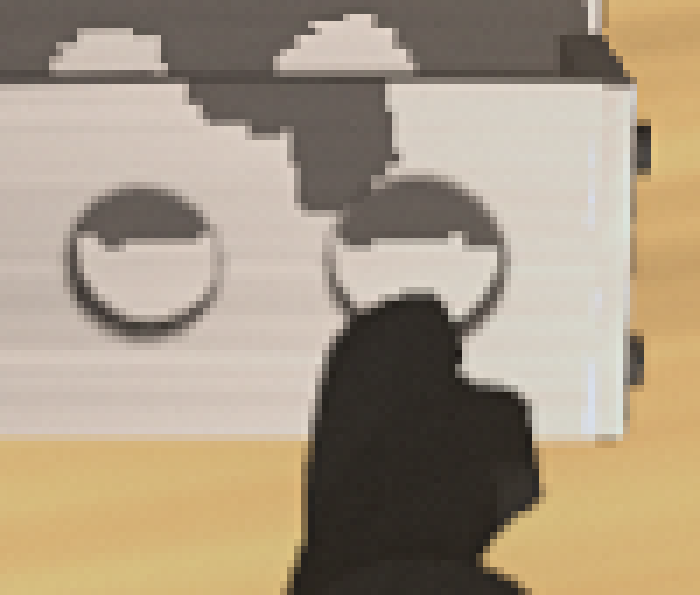

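Run:
```python
from h import *
c,s=pickle.load(open("w4.pkl","rb"))
k=.43
z=np.array([88,145]);y=np.array([195,140])
uv=np.array([np.array(p)/7-k+o for p,o in [((224,233),z),((415.5,232),z),((640.5,230),z),((143,264),y),((417.5,264),y)]])
ys=np.array([-76,-42,-4,36,78])/1e3
P3=lambda p:np.c_[p[0]-ys*np.sin(p[2]),p[1]+ys*np.cos(p[2]),0*ys+.07]
f=lambda p:(proj(c,P3(p),True)-uv).ravel()
q=least_squares(f,[.52,-.17,-.158]);print(q.x,(f(q.x)).reshape(-1,2).round(2))
g=lambda p:(proj(c,np.c_[P3(p)[:,:2],0*ys+p[3]],True)-uv).ravel()
q2=least_squares(g,[.52,-.17,-.158,.07]);print(q2.x,g(q2.x).round(2))
print(P3(q.x))
rv=s["eef_rot"];M=R.from_rotvec(rv).as_matrix();print(M.round(4))
np.save("gauge.npy",q.x)
# outline of the bit
t=s["tcp_pos"]
im=cv2.resize(c["image"][:,:,::-1],None,fx=3,fy=3,interpolation=3)
for L in [.127]:
  for D in [12.7,11.1]:
    a=np.linspace(0,2*np.pi,40)
    for h in [0,.0066,.03,.095]:
        r=0.0005 if h==0 else D/1e3
        ring=np.c_[t[0]+r*np.cos(a),t[1]+r*np.sin(a),0*a+t[2]-L+h]
        p=(proj(c,ring,True)+.5)*3-.5
        cv2.polylines(im,[np.int32(p.round())],True,(0,255,0) if D>12 else (255,0,255),1)
cv2.imwrite("pics/w4o.png",im[400:920,500:1000])
```

```text
[ 0.52042395 -0.1745607  -0.1651176 ] [[ 0.02  0.11]
 [-0.4  -0.07]
 [-0.11 -0.04]
 [ 0.18 -0.02]
 [ 0.26  0.05]]
[ 0.52063286 -0.1748497  -0.16527389  0.06891811] [ 0.24  0.09 -0.26 -0.08 -0.08 -0.05  0.08 -0.02  0.02  0.06]
[[ 0.50793195 -0.24952703  0.07      ]
 [ 0.51352048 -0.21598946  0.07      ]
 [ 0.51976647 -0.1785063   0.07      ]
 [ 0.52634121 -0.13905033  0.07      ]
 [ 0.53324468 -0.09762158  0.07      ]]
[[ 1.609e-01  9.870e-01 -1.400e-03]
 [ 9.870e-01 -1.609e-01  5.000e-04]
 [ 2.000e-04 -1.500e-03 -1.000e+00]]
```

View pics/w4o.png

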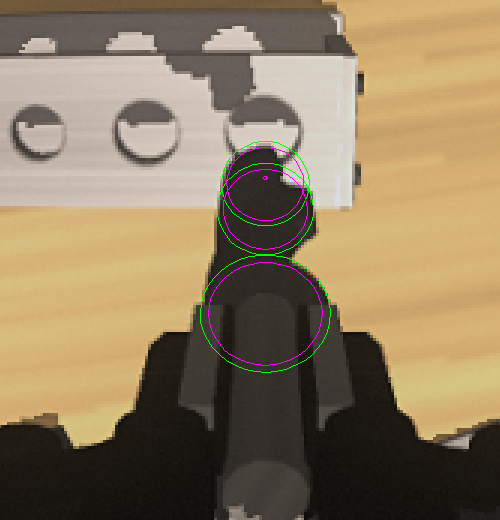

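Wrist-camera fit: gauge at (0.5204, −0.1746), yaw −0.165, residual under 0.4 px; hole 5 at (0.5332, −0.0976), right under the TCP. I'll lower the tip to just above the plate and look again.

Emit:
step_arm(
  moves=[
    [[0, -0.4, 12, 0, 0, 0], [0, 0, 14, 0, 0, 0], [0, 0, 12, 0, 0, 0], [0, 0, 8, 0, 0, 0], [0, 0, 4, 0, 0, 0], [0, 0, 0, 0, 0, 0], [0, 0, 0, 0, 0, 0], [0, 0, 0, 0, 0, 0]],
  ],
)

```text
time_s: 7.12
tcp_pos: [0.534, -0.0974, 0.2029]
eef_rot: [2.39, 2.038, 0.001]
wrist_force: [-0.1, 0.1, -2.5]
finger_gap: 0.0109
```

```bash
python3 look.py w5
python3 - <<'E'
from h import *
c,s=pickle.load(open("w5.pkl","rb"))
im=c["image"]
cv2.imwrite("pics/w5z.png",cv2.resize(im[180:290,195:315,::-1],None,fx=6,fy=6,interpolation=3))
ys=np.array([-76,-42,-4,36,78])/1e3
p=np.load("gauge.npy")
print(proj(c,np.c_[p[0]-ys*np.sin(p[2]),p[1]+ys*np.cos(p[2]),0*ys+.07],True))
E
```

```text
7.1167 [ 0.53400937 -0.09738512  0.20289339] [2.38962181e+00 2.03839534e+00 1.01497669e-03] F [-0.06256333  0.14097835 -2.54194258] T [ 3.06564465e-02 -3.46500235e-03 -6.35261993e-05] 0.01091625760235134
[ 0.46032203 -0.08570161  0.32859141] [-0.24608981 -0.21050531  1.40235487] [ 0.27786382  0.43414325 -0.26460634  1.84483843  0.1432881   0.88009762
  1.35775528]
[[ 99.61808615 188.51888132]
 [129.47836093 188.55657948]
 [166.2910296  188.66020334]
 [208.23925947 188.85260909]
 [254.30678749 189.15289946]]
```

View pics/w5z.png

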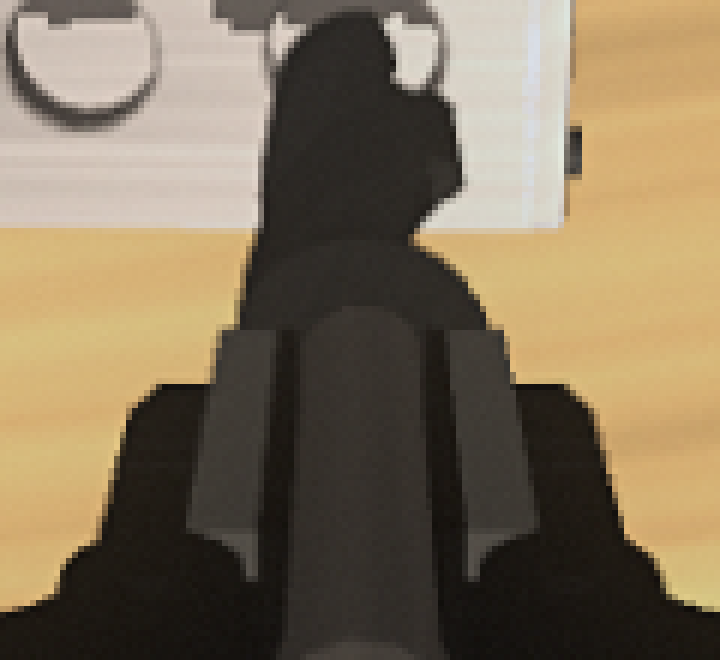

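View pics/w5.png

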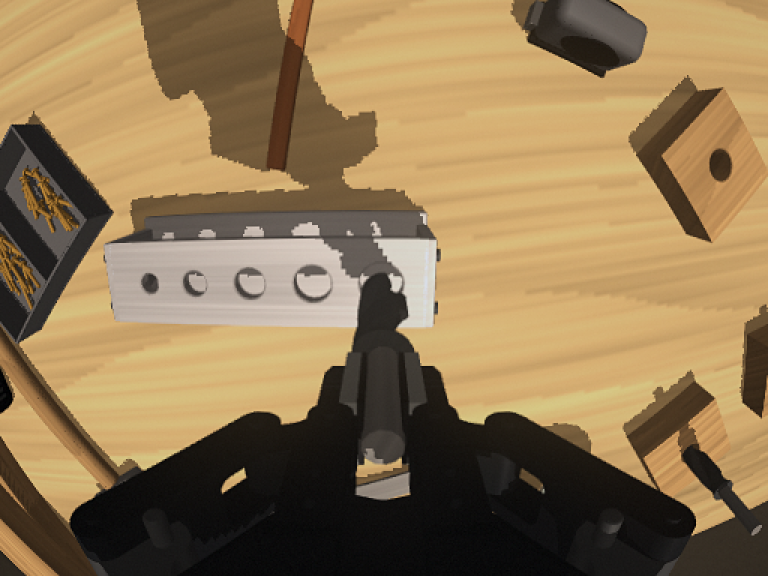

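Tip over the hole 5 mouth, wrist px ≈(254,184). Feeling down.

Emit:
step_arm(
  moves=[
    [[0, -0.3, 3, 0, 0, 0], [0, 0, 2, 0, 0, 0], [0, 0, 1, 0, 0, 0], [0, 0, 1, 0, 0, 0], [0, 0, 0, 0, 0, 0]],
  ],
)

```text
time_s: 7.58
tcp_pos: [0.5332, -0.0974, 0.1951]
eef_rot: [-2.389, -2.039, 0.0]
wrist_force: [0.5, 0.8, -3.4]
finger_gap: 0.0111
```

Emit:
step_arm(
  moves=[
    [[0, 0, 1, 0, 0, 0], [0, 0, 1, 0, 0, 0], [0, 0, 1, 0, 0, 0], [0, 0, 0, 0, 0, 0]],
  ],
)

```text
time_s: 7.92
tcp_pos: [0.5332, -0.0974, 0.1921]
eef_rot: [-2.389, -2.039, 0.0]
wrist_force: [-0.7, 0.2, -3.8]
finger_gap: 0.0111
```

Emit:
step_arm(
  moves=[
    [[0, 0, 1, 0, 0, 0], [0, 0, 1, 0, 0, 0], [0, 0, 0, 0, 0, 0]],
  ],
)

```text
time_s: 8.17
tcp_pos: [0.5332, -0.0974, 0.1901]
eef_rot: [-2.389, -2.039, 0.0]
wrist_force: [-0.0, 0.7, -3.0]
finger_gap: 0.0112
```

Emit:
step_arm(
  moves=[
    [[0, 0, 1, 0, 0, 0], [0, 0, 0, 0, 0, 0]],
  ],
)

```text
time_s: 8.33
tcp_pos: [0.5333, -0.0974, 0.1892]
eef_rot: [-2.39, -2.039, 0.0]
wrist_force: [-0.4, 0.1, -2.3]
finger_gap: 0.0111
```

Emit:
step_arm(
  moves=[
    [[0, 0, 1, 0, 0, 0], [0, 0, 0, 0, 0, 0]],
  ],
)

```text
time_s: 8.5
tcp_pos: [0.5331, -0.0975, 0.1881]
eef_rot: [-2.39, -2.039, 0.001]
wrist_force: [-0.4, -0.6, -3.8]
finger_gap: 0.0108
```

Emit:
step_arm(
  moves=[
    [[0, 0, 1, 0, 0, 0], [0, 0, 0, 0, 0, 0]],
  ],
)

```text
time_s: 8.67
tcp_pos: [0.533, -0.0976, 0.1871]
eef_rot: [-2.39, -2.039, 0.001]
wrist_force: [-0.8, -1.4, -2.3]
finger_gap: 0.011
```

Emit:
step_arm(
  moves=[
    [[0, 0, 1, 0, 0, 0], [0, 0, 0, 0, 0, 0]],
  ],
)

```text
time_s: 8.83
tcp_pos: [0.533, -0.0976, 0.1861]
eef_rot: [-2.39, -2.039, 0.001]
wrist_force: [-0.7, -0.3, -2.2]
finger_gap: 0.0108
```

Emit:
step_arm(
  moves=[
    [[0, 0, 1.5, 0, 0, 0], [0, 0, 1.5, 0, 0, 0], [0, 0, 0, 0, 0, 0]],
  ],
)

```text
time_s: 9.08
tcp_pos: [0.533, -0.0975, 0.1829]
eef_rot: [-2.389, -2.039, 0.001]
wrist_force: [-1.3, -1.2, -3.9]
finger_gap: 0.0112
```

Emit:
step_arm(
  moves=[
    [[0, 0, 1.5, 0, 0, 0], [0, 0, 1.5, 0, 0, 0], [0, 0, 1.5, 0, 0, 0], [0, 0, 0, 0, 0, 0]],
  ],
)

```text
time_s: 9.42
tcp_pos: [0.5331, -0.0974, 0.1784]
eef_rot: [-2.389, -2.039, 0.001]
wrist_force: [-1.6, -1.8, -3.2]
finger_gap: 0.0112
```

Emit:
step_arm(
  moves=[
    [[0, 0, 2, 0, 0, 0], [0, 0, 2, 0, 0, 0], [0, 0, 2, 0, 0, 0], [0, 0, 0, 0, 0, 0]],
  ],
)

```text
time_s: 9.75
tcp_pos: [0.5331, -0.0974, 0.1723]
eef_rot: [-2.389, -2.039, 0.001]
wrist_force: [-0.7, -1.2, -4.2]
finger_gap: 0.0111
```

Emit:
step_arm(
  moves=[
    [[0, 0, 2, 0, 0, 0], [0, 0, 2, 0, 0, 0], [0, 0, 2, 0, 0, 0], [0, 0, 2, 0, 0, 0], [0, 0, 0, 0, 0, 0]],
  ],
)

```text
time_s: 10.17
tcp_pos: [0.5331, -0.0974, 0.1643]
eef_rot: [-2.389, -2.039, 0.001]
wrist_force: [-2.6, -2.0, -5.1]
finger_gap: 0.0111
```

It passes hole 5: 32 mm deep with only slight side force. Up, and over to hole 4.

Emit:
step_arm(
  moves=[
    [[0, 0, -4, 0, 0, 0], [0, 0, -9, 0, 0, 0], [0, 0, -10, 0, 0, 0], [0, 0, -10, 0, 0, 0], [0, 0, -8, 0, 0, 0], [0, 0, -1, 0, 0, 0], [0, 0, 0, 0, 0, 0], [-6, 0, 0, 0, 0, 0], [-10, -0.2, 0, 0, 0, 0], [-10, 0, 0, 0, 0, 0], [-10, -0.2, 0, 0, 0, 0], [-5.3, 0, 0, 0, 0, 0], [-1, 0, 0, 0, 0, 0], [0, 0, 0, 0, 0, 0], [0, 0, 0, 0, 0, 0]],
  ],
)

```text
time_s: 11.42
tcp_pos: [0.5263, -0.1388, 0.2067]
eef_rot: [-2.389, -2.039, -0.0]
wrist_force: [0.8, -0.0, -2.9]
finger_gap: 0.0116
```

```bash
python3 look.py w6
python3 - <<'E'
from h import *
c,s=pickle.load(open("w6.pkl","rb"))
im=c["image"]
cv2.imwrite("pics/w6z.png",cv2.resize(im[170:280,195:315,::-1],None,fx=6,fy=6,interpolation=3))
E
```

```text
11.4167 [ 0.52631256 -0.13883623  0.20674234] [-2.38935034e+00 -2.03926248e+00 -4.37647054e-04] F [ 0.81022769 -0.01100878 -2.9125997 ] T [ 0.04694622 -0.01212785 -0.02304973] 0.011557910139779394
[ 0.45273218 -0.12722765  0.3325077 ] [-0.24489226 -0.21017204  1.40294003] [ 0.35306724  0.43202999 -0.26071323  1.83545366  0.13859781  0.89179427
  1.44101108]
```

View pics/w6z.png

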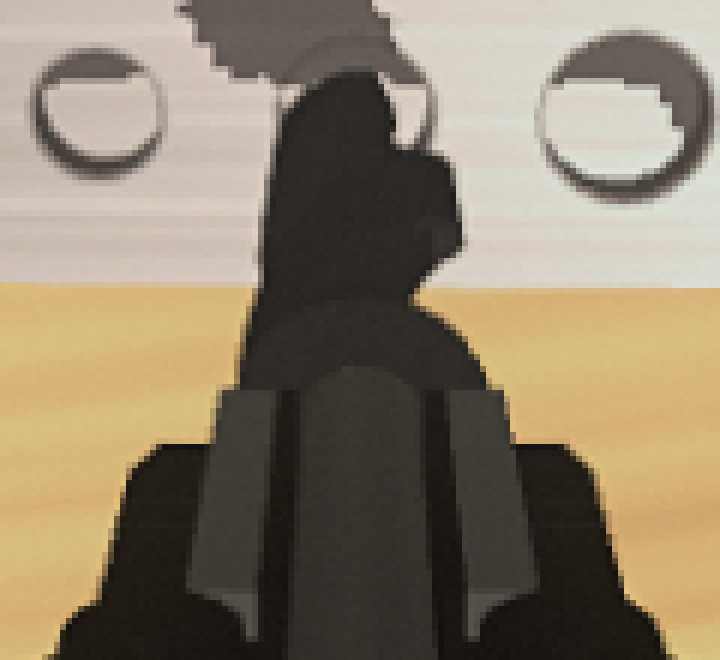

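Tip over hole 4. Lowering gently.

Emit:
step_arm(
  moves=[
    [[0, 0, 4, 0, 0, 0], [0, 0, 3, 0, 0, 0], [0, 0, 2, 0, 0, 0], [0, 0, 1, 0, 0, 0], [0, 0, 1, 0, 0, 0], [0, 0, 0, 0, 0, 0]],
  ],
)

```text
time_s: 11.97
tcp_pos: [0.5262, -0.139, 0.1956]
eef_rot: [-2.389, -2.039, 0.0]
wrist_force: [-0.7, -0.2, -3.2]
finger_gap: 0.0113
```

Emit:
step_arm(
  moves=[
    [[0, 0, 1, 0, 0, 0], [0, 0, 1, 0, 0, 0], [0, 0, 0, 0, 0, 0]],
  ],
)

```text
time_s: 12.22
tcp_pos: [0.5262, -0.1391, 0.1937]
eef_rot: [-2.39, -2.039, 0.0]
wrist_force: [0.0, 0.2, -3.6]
finger_gap: 0.0109
```

Emit:
step_arm(
  moves=[
    [[0, 0, 1, 0, 0, 0], [0, 0, 0, 0, 0, 0]],
  ],
)

```text
time_s: 12.38
tcp_pos: [0.5262, -0.1391, 0.1927]
eef_rot: [-2.39, -2.039, 0.0]
wrist_force: [0.9, -0.1, -3.4]
finger_gap: 0.0112
```

Emit:
step_arm(
  moves=[
    [[0, 0, 1, 0, 0, 0], [0, 0, 0, 0, 0, 0]],
  ],
)

```text
time_s: 12.55
tcp_pos: [0.5262, -0.1391, 0.1917]
eef_rot: [-2.389, -2.039, 0.0]
wrist_force: [-0.3, -0.6, -3.0]
finger_gap: 0.0116
```

Emit:
step_arm(
  moves=[
    [[0, 0, 0.6, 0, 0, 0], [0, 0, 0, 0, 0, 0]],
  ],
)

```text
time_s: 12.72
tcp_pos: [0.5262, -0.1391, 0.1911]
eef_rot: [-2.39, -2.039, 0.0]
wrist_force: [0.7, 0.2, -3.3]
finger_gap: 0.0114
```

Emit:
step_arm(
  moves=[
    [[0, 0, 0.6, 0, 0, 0], [0, 0, 0, 0, 0, 0]],
  ],
)

```text
time_s: 12.88
tcp_pos: [0.5262, -0.1391, 0.1905]
eef_rot: [-2.39, -2.039, 0.0]
wrist_force: [-0.6, 0.1, -3.2]
finger_gap: 0.011
```

Emit:
step_arm(
  moves=[
    [[0, 0, 0.6, 0, 0, 0], [0, 0, 0, 0, 0, 0]],
  ],
)

```text
time_s: 13.05
tcp_pos: [0.5263, -0.1391, 0.19]
eef_rot: [2.39, 2.039, 0.0]
wrist_force: [0.1, -0.6, -2.3]
finger_gap: 0.0111
```

Emit:
step_arm(
  moves=[
    [[0, 0, 0.6, 0, 0, 0], [0, 0, 0, 0, 0, 0]],
  ],
)

```text
time_s: 13.22
tcp_pos: [0.5265, -0.1391, 0.1897]
eef_rot: [2.389, 2.039, 0.0]
wrist_force: [-1.1, 0.4, 0.6]
finger_gap: 0.0114
```

Emit:
step_arm(
  moves=[
    [[0, 0, 0.6, 0, 0, 0], [0, 0, 0, 0, 0, 0]],
  ],
)

```text
time_s: 13.38
tcp_pos: [0.5266, -0.1392, 0.1894]
eef_rot: [2.389, 2.039, 0.001]
wrist_force: [-2.0, -0.5, 5.8]
finger_gap: 0.0111
```

Firm stop at 7 mm, about 9 N net against the hanging weight. I'll yield a little to the side to make sure it's a real refusal and not an edge catch.

Emit:
step_arm(
  moves=[
    [[0, -0.4, 0, 0, 0, 0], [0, 0, 0, 0, 0, 0]],
  ],
)

```text
time_s: 13.55
tcp_pos: [0.5263, -0.1391, 0.1895]
eef_rot: [2.389, 2.039, 0.001]
wrist_force: [-1.0, 0.1, 4.7]
finger_gap: 0.0111
```

Emit:
step_arm(
  moves=[
    [[0, -0.4, 0, 0, 0, 0], [0, 0, 0, 0, 0, 0]],
  ],
)

```text
time_s: 13.72
tcp_pos: [0.526, -0.1391, 0.1894]
eef_rot: [2.389, 2.038, 0.001]
wrist_force: [-1.3, 0.2, 4.6]
finger_gap: 0.0111
```

Emit:
step_arm(
  moves=[
    [[0.4, 0.4, 0, 0, 0, 0], [0, 0, 0, 0, 0, 0]],
  ],
)

```text
time_s: 13.88
tcp_pos: [0.5264, -0.1389, 0.1894]
eef_rot: [2.389, 2.038, 0.001]
wrist_force: [-1.6, -1.1, 7.5]
finger_gap: 0.011
```

Emit:
step_arm(
  moves=[
    [[-0.8, 0, 0, 0, 0, 0], [0, 0, 0, 0, 0, 0]],
  ],
)

```text
time_s: 14.05
tcp_pos: [0.5263, -0.1394, 0.1894]
eef_rot: [2.389, 2.039, 0.001]
wrist_force: [-1.2, 1.0, 5.8]
finger_gap: 0.0112
```

Refused at the same 7 mm everywhere within ±0.4 mm. So hole 5 is the smallest that passes it. Lift and go back.

Emit:
step_arm(
  moves=[
    [[0, 0, -3, 0, 0, 0], [0, 0, -6, 0, 0, 0], [0, 0, -6, 0, 0, 0], [0, 0, -2, 0, 0, 0], [0, 0, 0, 0, 0, 0], [6, 0, 0, 0, 0, 0], [10, 0.2, 0, 0, 0, 0], [10, 0, 0, 0, 0, 0], [10, 0.2, 0, 0, 0, 0], [5, 0, 0, 0, 0, 0], [1.4, 0, 0, 0, 0, 0], [0, 0, 0, 0, 0, 0], [0, 0, 0, 0, 0, 0]],
  ],
)

```text
time_s: 15.13
tcp_pos: [0.5328, -0.0978, 0.2057]
eef_rot: [2.39, 2.039, -0.001]
wrist_force: [-0.3, -0.7, -3.6]
finger_gap: 0.0115
```

```bash
python3 look.py w7
python3 - <<'E'
from h import *
c,s=pickle.load(open("w7.pkl","rb"))
im=c["image"]
cv2.imwrite("pics/w7z.png",cv2.resize(im[170:280,195:315,::-1],None,fx=6,fy=6,interpolation=3))
E
```

```text
15.1333 [ 0.53280283 -0.09783007  0.20571748] [ 2.38955095e+00  2.03940216e+00 -6.75452523e-04] F [-0.30267269 -0.73226209 -3.55353136] T [-0.0010084   0.04069763  0.00636421] 0.011479763163098428
[ 0.45924015 -0.08613911  0.33150996] [-0.24539361 -0.20941845  1.40302965] [ 0.27932107  0.42996824 -0.26506287  1.84297212  0.14177194  0.88717292
  1.36048234]
```

View pics/w7z.png

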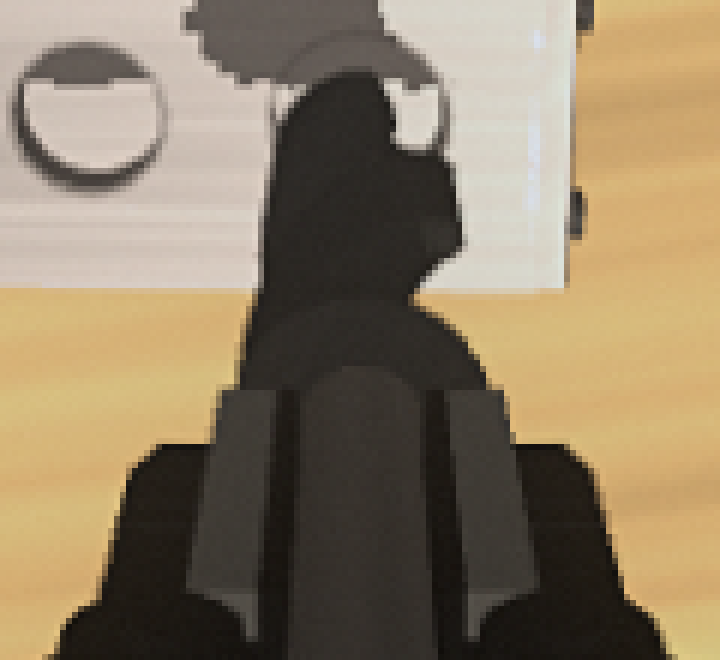

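The tip is over hole 5 again, same picture as the first try. Lowering.

Emit:
step_arm(
  moves=[
    [[0, 0, 4, 0, 0, 0], [0, 0, 3, 0, 0, 0], [0, 0, 2, 0, 0, 0], [0, 0, 2, 0, 0, 0], [0, 0, 1, 0, 0, 0], [0, 0, 1, 0, 0, 0], [0, 0, 1, 0, 0, 0], [0, 0, 0, 0, 0, 0]],
  ],
)

```text
time_s: 15.85
tcp_pos: [0.5328, -0.0976, 0.1917]
eef_rot: [-2.39, -2.039, 0.0]
wrist_force: [-0.5, -0.3, -2.6]
finger_gap: 0.011
```

Emit:
step_arm(
  moves=[
    [[0, 0, 1, 0, 0, 0], [0, 0, 1, 0, 0, 0], [0, 0, 0, 0, 0, 0]],
  ],
)

```text
time_s: 16.1
tcp_pos: [0.5328, -0.0976, 0.1896]
eef_rot: [-2.389, -2.039, 0.0]
wrist_force: [-0.2, -0.6, -3.4]
finger_gap: 0.0112
```

Emit:
step_arm(
  moves=[
    [[0, 0, 1, 0, 0, 0], [0, 0, 1, 0, 0, 0], [0, 0, 0, 0, 0, 0]],
  ],
)

```text
time_s: 16.35
tcp_pos: [0.5327, -0.0977, 0.1876]
eef_rot: [-2.39, -2.039, 0.001]
wrist_force: [-0.7, -0.4, -3.4]
finger_gap: 0.0112
```

Emit:
step_arm(
  moves=[
    [[0, 0, 1, 0, 0, 0], [0, 0, 1, 0, 0, 0], [0, 0, 1, 0, 0, 0], [0, 0, 0, 0, 0, 0]],
  ],
)

```text
time_s: 16.68
tcp_pos: [0.5327, -0.0977, 0.1846]
eef_rot: [-2.389, -2.039, 0.001]
wrist_force: [-0.9, -0.8, -3.5]
finger_gap: 0.0112
```

Emit:
step_arm(
  moves=[
    [[-0.1, -0.1, 2, 0, 0, 0], [0, 0, 2, 0, 0, 0], [0, 0, 2, 0, 0, 0], [0, 0, 2, 0, 0, 0], [0, 0, 2, 0, 0, 0], [0, 0, 0, 0, 0, 0]],
  ],
)

```text
time_s: 17.18
tcp_pos: [0.5326, -0.0977, 0.1743]
eef_rot: [-2.389, -2.039, 0.001]
wrist_force: [-0.4, -0.5, -3.9]
finger_gap: 0.0109
```

Emit:
step_arm(
  moves=[
    [[0, 0, 2, 0, 0, 0], [0, 0, 2, 0, 0, 0], [0, 0, 2, 0, 0, 0], [0, 0, 2, 0, 0, 0], [0, 0, 2, 0, 0, 0], [0, 0, 0, 0, 0, 0]],
  ],
)

```text
time_s: 17.68
tcp_pos: [0.5326, -0.0976, 0.1643]
eef_rot: [-2.389, -2.039, 0.001]
wrist_force: [-0.4, -0.5, -4.5]
finger_gap: 0.0112
```

Emit:
step_arm(
  moves=[
    [[0, 0, 2, 0, 0, 0], [0, 0, 2, 0, 0, 0], [0, 0, 2, 0, 0, 0], [0, 0, 2, 0, 0, 0], [0, 0, 2, 0, 0, 0], [0, 0, 0, 0, 0, 0]],
  ],
)

```text
time_s: 18.18
tcp_pos: [0.5326, -0.0977, 0.1543]
eef_rot: [-2.389, -2.039, 0.0]
wrist_force: [-0.2, -1.1, -3.1]
finger_gap: 0.0111
```

Clean. The foot should be met at TCP z ≈ 0.136.

Emit:
step_arm(
  moves=[
    [[0, 0, 2, 0, 0, 0], [0, 0, 2, 0, 0, 0], [0, 0, 2, 0, 0, 0], [0, 0, 2, 0, 0, 0], [0, 0, 2, 0, 0, 0], [0, 0, 2, 0, 0, 0], [0, 0, 1.5, 0, 0, 0], [0, 0, 1, 0, 0, 0], [0, 0, 0, 0, 0, 0]],
  ],
)

```text
time_s: 18.93
tcp_pos: [0.5326, -0.0977, 0.14]
eef_rot: [-2.389, -2.039, 0.0]
wrist_force: [-0.5, -0.7, -3.5]
finger_gap: 0.0111
```

Emit:
step_arm(
  moves=[
    [[0, 0, 1, 0, 0, 0], [0, 0, 0.6, 0, 0, 0], [0, 0, 0, 0, 0, 0]],
  ],
)

```text
time_s: 19.18
tcp_pos: [0.5327, -0.0977, 0.1386]
eef_rot: [-2.39, -2.039, 0.0]
wrist_force: [-1.3, -0.8, -3.9]
finger_gap: 0.011
```

Emit:
step_arm(
  moves=[
    [[0, 0, 0.6, 0, 0, 0], [0, 0, 0, 0, 0, 0]],
  ],
)

```text
time_s: 19.35
tcp_pos: [0.5327, -0.0978, 0.138]
eef_rot: [-2.39, -2.039, 0.0]
wrist_force: [-1.1, -2.3, -2.8]
finger_gap: 0.0112
```

Emit:
step_arm(
  moves=[
    [[0, 0, 0.6, 0, 0, 0], [0, 0, 0, 0, 0, 0]],
  ],
)

```text
time_s: 19.52
tcp_pos: [0.5327, -0.0977, 0.1374]
eef_rot: [-2.39, -2.039, 0.0]
wrist_force: [-1.1, -2.0, -2.4]
finger_gap: 0.0109
```

Emit:
step_arm(
  moves=[
    [[0, 0, 0.6, 0, 0, 0], [0, 0, 0, 0, 0, 0]],
  ],
)

```text
time_s: 19.68
tcp_pos: [0.5327, -0.0977, 0.1368]
eef_rot: [-2.39, -2.039, 0.0]
wrist_force: [-1.7, -1.2, -3.2]
finger_gap: 0.0113
```

Emit:
step_arm(
  moves=[
    [[0, 0, 0.5, 0, 0, 0], [0, 0, 0, 0, 0, 0]],
  ],
)

```text
time_s: 19.85
tcp_pos: [0.5328, -0.0977, 0.1365]
eef_rot: [2.389, 2.039, 0.0]
wrist_force: [-2.7, -2.1, -0.9]
finger_gap: 0.0112
```

Emit:
step_arm(
  moves=[
    [[0, 0, 0.5, 0, 0, 0], [0, 0, 0, 0, 0, 0]],
  ],
)

```text
time_s: 20.02
tcp_pos: [0.5329, -0.0978, 0.1363]
eef_rot: [2.389, 2.039, 0.0]
wrist_force: [-2.8, -1.2, 4.1]
finger_gap: 0.0115
```

Point on the foot at exactly the expected height. Open.

Emit:
step_arm(
  moves=[
    [[0, 0, 0, 0, 0, 0], [0, 0, 0, 0, 0, 0], [0, 0, 0, 0, 0, 0], [0, 0, 0, 0, 0, 0], [0, 0, 0, 0, 0, 0], [0, 0, 0, 0, 0, 0], [0, 0, 0, 0, 0, 0], [0, 0, 0, 0, 0, 0], [0, 0, 0, 0, 0, 0], [0, 0, 0, 0, 0, 0]],
  ],
  gripper=1,
)

```text
time_s: 20.85
tcp_pos: [0.5328, -0.0977, 0.1359]
eef_rot: [2.39, 2.039, 0.0]
wrist_force: [0.4, -0.1, 0.0]
finger_gap: 0.0852
```

```bash
python3 look.py w8
```

```text
20.85 [ 0.5327814  -0.09769889  0.13589866] [2.38967621e+00 2.03937316e+00 9.76439914e-05] F [ 0.36147804 -0.10485456  0.01290777] T [ 0.01880739  0.04391401 -0.03734656] 0.08516178049756772
[ 0.45916881 -0.08604649  0.26165129] [-0.2452359  -0.20984873  1.40293864] [ 0.26081544  0.51675295 -0.24443992  1.92331335  0.18174121  0.72257045
  1.32322559]
```

View pics/w8.png

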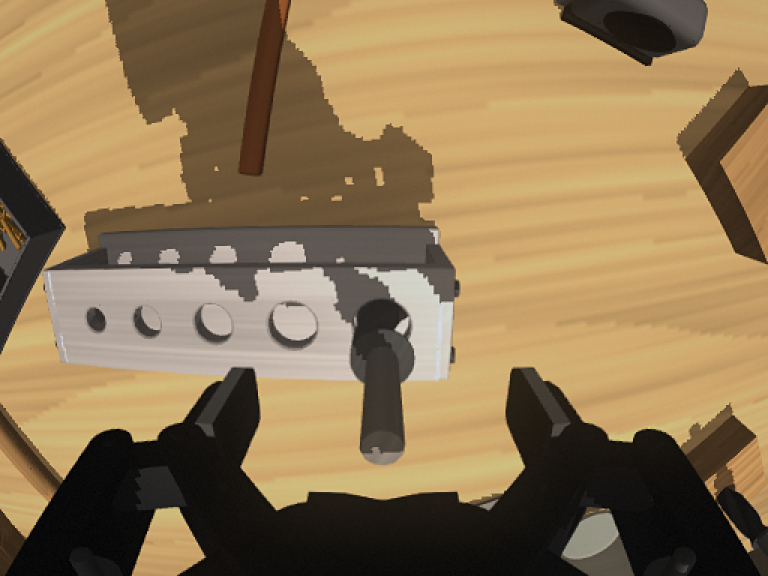

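The bit stands free and upright in hole 5, shank top at px (382,447), and both fingers are clear of it. Retreating straight up.

Emit:
step_arm(
  moves=[
    [[0, 0, -8, 0, 0, 0], [0, 0, -16, 0, 0, 0], [0, 0, -20, 0, 0, 0], [0, 0, -20, 0, 0, 0], [0, 0, -20, 0, 0, 0], [0, 0, -20, 0, 0, 0], [0, 0, -12, 0, 0, 0], [0, 0, 0, 0, 0, 0], [0, 0, 0, 0, 0, 0]],
  ],
)

```text
time_s: 21.65
tcp_pos: [0.5329, -0.0977, 0.2526]
eef_rot: [2.389, 2.039, 0.001]
wrist_force: [0.0, 0.2, -1.0]
finger_gap: 0.0858
```

```bash
python3 look.py w9
python3 - <<'E'
from h import *
from station import vision
c=vision.capture("side")
cv2.imwrite("pics/s9.png",cv2.resize(c["image"][80:380,60:460,::-1],(800,600),interpolation=3))
w,s=pickle.load(open("w9.pkl","rb"))
ps=proj(w,[[.5332,-.0976,.162],[.5332,-.0976,.105]],True);print(ps*1.5)
E
```

```text
21.65 [ 0.53292397 -0.09772353  0.25258853] [2.38883343e+00 2.03858198e+00 1.47534178e-03] F [ 0.0300687   0.24672808 -0.99494021] T [-0.03053029  0.0190084  -0.05967723] 0.08575349389224866
[ 0.459154   -0.08603307  0.37826179] [-0.24657026 -0.21089783  1.40275787] [ 0.28856608  0.38046821 -0.27400869  1.7793944   0.12023823  0.99648817
  1.38079346]
[[382.34986784 308.13068133]
 [382.29766249 278.73351849]]
```

View pics/w9.png

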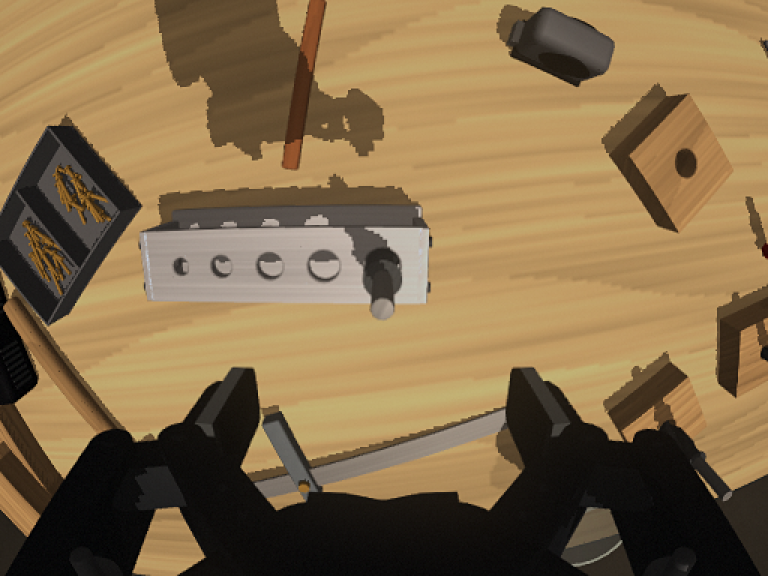

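View pics/s9.png

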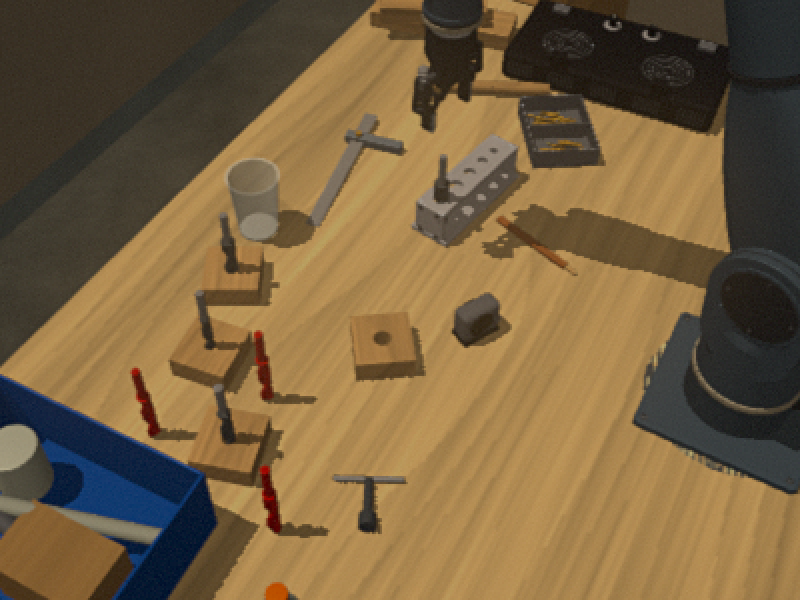

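The shank top shows at wrist px (382,308), exactly where an upright bit on the foot should appear. The side view shows the other bits and the bystanders where they were. Handing in.

```bash
python3 -c "
from station import ctrl
print(ctrl.close_job())"
```

```text
the job is handed in; nothing more can be done
None
```

The bit nearest the robot now stands released and upright in hole 5 (26.4 mm), the smallest hole it passes, and the job is handed in. No verdict was reported.

- **Hole 5, first try:** I gripped the bit by the shank and lifted it out of its block. I lowered it 32 mm into hole 5 with at most about 3 N of side force.
- **Hole 4 (23.2 mm):** it refused the bit 7 mm down, at roughly 8–11 N, so the press ran briefly about 1 N over the advised 10 N and far below the 40 N limit. Shifting up to about 0.4 mm sideways gave the same stop, so it was not just an edge catch.
- **Hole 5, final:** the bit went down cleanly and met the foot at the expected height, with about 7 N at contact. Then I let go and raised the arm clear.

**Last checks:** the shank top appears within a pixel of where an upright bit on the foot should show. In the side picture the other three bits and the bystanders in view look unmoved. I judged that by eye and took no position measurements. No check failed. Two image estimates of the body width, about 25 mm, agreed with the gauge result. The run took about 22 of the 72 s.

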